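# Pick up the ring stack on the catch pin

### The arm

A 6-joint arm with a two-finger parallel gripper is mounted at the origin on a cart in front of the work surface, level with it; the furniture and walls round the work are solid. World frame = base frame: x ahead of the robot, y to its left, z up, the work surface at z = 0. Lengths are in m, angles in rad, forces in N, time in s.
With the tool pointing down it reaches from about 0.325 to 0.775 m from the base axis. Payload 5.5 kg.
Tool frame: the origin (TCP) lies between the finger pads; the fingertips stand 8 mm ahead of it and the grasp point (between the pads) lies 11 mm behind it (tcp_to_tips is the distance from the TCP to the fingertips, in m); z points along the fingers, y is the direction in which the jaws open and shut (so a half turn about z gives the same grasp; the last joint's range is limited). The gripper opens to 88 mm and grips with 3 to 60 N. Pads are 20 mm wide; open, the fingers measure 115 mm over their backs; the gripper's body (75 mm by 178 mm) begins 61 mm behind the grasp point.
Start: joints at [1.104, 0.091, 1.231, -0, 1.82, -0.057], TCP at [0.239, 0.55, 0.195] pointing down, gripper open.
Joint ranges: [-2.87, 2.87], [-0.86, 2.18], [0.17, 2.46], [-1.51, 4.65], [0.06, 2.69], [-2.65, 2.65]. Speed limits (rad/s): [2.57, 2.57, 3.01, 3.14, 3.14, 3.14].

### API

Orientations are given as a unit quaternion [w, x, y, z].
In Python, from bench import * gives the robot as it stands. Calls block until the motion is done:
- move_to(position, orientation): joint-space move of the TCP to a pose.
- move_l(position, speed=0.15, orientation=None): straight line of the TCP; orientation=None keeps the orientation; speed is the mean speed in m/s.
- movej(angles): joint-space move.
- gripper_open() and close(): open the fingers fully, or close them until they stop; the grip force is fixed at half the most.
- hold(seconds).
- inverse_kinematics(position, orientation): joint angles nearest the present ones, or None.
- state(): the state.
- get_image(name): name is "scene" or "top" or "wrist"; returns a dict with "frame" (420x560x3 uint8, blue, green, red), "depth" (420x560 float32, m along the optical axis (not along the pixel's ray), 0 where there is no reading), "camera_matrix" (3x3 intrinsics, pixels), "view" (4x4, takes a point from world to camera coordinates). Camera axes: x right, y up, looking along -z (the intrinsics and any distortion apply to the point x, -y, -z); pixel columns grow to the right and rows downward; lengths in m; the calibration is good to about 2 mm. A picture is of the moment at which its call begins.
A pose or a line that the arm cannot do raises IKError and nothing moves.
- job_done(): hands the job in, once; it reports no verdict.
The state is a dict: "time": time; "joint_pos": joint angles; "dq": joint speeds; "joint_torque": joint torques, N m; "ee_pos": TCP position; "ee_rot": TCP orientation; "ft_force": force on the tool from outside, world axes, zero at the start; "moment": the same for the moment, N m; "finger_gap": finger opening in m.
Only numpy, scipy, OpenCV 4.12 (cv2) and the standard library are available. Lean on these libraries where they do the work, as an engineer would, in place of code of your own. Each camera call takes 0.05 s, during which the arm holds its last target.

### The job

Take the pick-up pin out of its stand and push it gently down through all three wooden rings in the holder, until its collar sits firmly on the top ring and its spring catches have come out underneath. Lift the three rings off together on the pin and put the loaded pin back upright in the middle of its stand, leaving the things standing round about where they are.

Things in the scene. Friction and masses are not known exactly. Their poses are not given: they have to be found in the camera images.
- pin: steel pick-up pin, about 0.17 kg, standing in the stand at the start. Origin: centre of the underside of its round collar (42 mm across, 4 mm thick), z up along the pin. Above the collar a 16 mm neck and the handle; below it a 12 mm round shaft, tapering from 44 mm below the origin to a 3 mm point 58 mm below.
- pin_handle (a point): middle of the pin's black handle, a 24 x 24 mm square block, 42 mm tall, flats square to the pin's x and y; 55 mm above the collar's underside.
- pin_catches (a point): point on the pin's axis level with the upper ends of its two spring catches, 26.5 mm below the collar's underside. The catches flare upward and outward like barbs along pin x, 24 mm across here, hinged 23.5 mm lower. They fold as they are pushed down through a hole (about 2 to 6 N of push), spring out once past it, and then carry what lies above them.
- stand: fixed brown wooden block, 64 x 64 mm, 66 mm high (80 mm square foot plate), with a 34 mm square well through it. Origin at the centre of its underside, z up. The pin hangs in the well with its collar, or its lowest ring, on the block's top.
- holder: fixed square plywood box open at the top, 70 x 70 mm outside, 54 x 54 mm inside, 94 mm high (86 mm square foot plate), holding the three rings. Origin at the centre of its underside on the worktop, z up.
- holder_floor (a point): where the top of the holder's loose floor is at the start, 72 mm above the worktop; the rings lie on it. It has a 34 mm square opening, with room for the pin below. Stiff by friction, it sinks under about 5 N of push and stays down, until it meets a hard stop after 2 to 28 mm: where differs from case to case and cannot be seen. (This point stays fixed.)
- ring_1: lowest of three equal light wooden rings, 50 mm outside, 15 mm hole, 8 mm thick, about 40 g, loose on one another in the holder (up to 2 mm off-centre). Origin at the centre of its underside, z along its axis.
- ring_2: middle ring, as ring_1.
- ring_3: top ring, as ring_1; its top is 96 mm above the worktop at the start. Pushing the pin on the rings in the holder with more than 30 N damages them.
- block_10: bystander: taped block standing upright, 31 x 29 x 82 mm, origin at the centre of its underside.
- black_pot: bystander: small black pot, 81 mm across, 55 mm high, origin at the centre of its underside.
- spring_clamp_1: bystander: red and silver spring clamp lying flat, 52 x 107 x 20 mm, origin at the centre of its underside.
There are look-alikes about, which are no part of the job. Leave any green or yellow look-alike of the pin alone.

How it is judged:
On the way, in this order (a step that is already met when the one before it is completed fails the run):
1. the pin is through all three rings in the holder, its catches below the lowest, its collar pressed on the top ring with more than 4 N (z of ring_1 in the frame of pin above -0.0258 m and horizontal distance between each of ring_1, ring_3 and pin below 0.005 m and horizontal distance between ring_1 and holder below 0.01 m and z of ring_1 in the frame of holder below 0.076 m and contact force between pin and ring_3 above 4 N), for 0.06 s.
2. all three rings are lifted clear of the holder together on the pin (z of ring_1 in the frame of holder above 0.102 m and z of ring_1 in the frame of pin above -0.032 m and z of ring_2 in the frame of pin above -0.024 m and z of ring_3 in the frame of pin above -0.016 m and horizontal distance between ring_1 and pin below 0.008 m), for 0.2 s.
At the end, for the whole second after the job is handed in: The pin, let go and at rest, stands upright (within 0.08 rad) in the middle of the stand (within 10 mm), the three rings threaded on it between collar and catches, the lowest on the stand's top (collar underside 86 to 95 mm above the stand's underside) (horizontal distance between pin and stand below 0.01 m and z of pin in the frame of stand between 0.086 and 0.095 m and angle between pin's own z axis and vertical below 0.08 rad and horizontal distance between each of ring_1, ring_2, ring_3 and pin below 0.005 m and z of ring_1 in the frame of pin above -0.028 m and z of ring_2 in the frame of pin above -0.02 m and z of ring_3 in the frame of pin between -0.012 and -0.004 m and linear speed of each of pin, ring_1 below 0.02 m/s); the robot touches nothing.
It fails at once if the pin pushes on a ring in the holder with more than 30 N (horizontal distance between ring_3 and holder below 0.03 m and (contact force between pin and ring_1 above 30 N or contact force between pin and ring_2 above 30 N or contact force between pin and ring_3 above 30 N)).
It fails at once if a bystander is moved by more than 30 mm (distance of any of block_10, spring_clamp_1, black_pot from where it was at the start of the episode above 0.03 m).
It also fails if it takes over 59 s, if anything falls off the work surface, if the arm or the gripper's body presses on something with over 40 N, if the wrist force passes 120 N, or if a joint passes its speed limit or range.

## Working session

There is one attempt and no reset: what is moved stays moved. The work goes in short steps, each a Python script; the robot and the scene stay as the last script left them, time stands still between calls to the robot, and variables do not carry over. Pictures are saved under pics/ and viewed, and the job is handed in when it is done.

```bash
ls; mkdir -p pics; python3 - <<'E'
from bench import *
import cv2,numpy as np,pickle
s=state();print(s)
for n in ["scene","top","wrist"]:
    r=get_image(n);cv2.imwrite(f"pics/a_{n}.png",r["frame"]);pickle.dump(r,open(f"a_{n}.pkl","wb"))
    print(n,r["camera_matrix"].tolist(),np.round(r["view"],4).tolist(),[k for k in r])
E
```

```text
pics
{'time': 0.0, 'joint_pos': array([ 1.10430898e+00,  9.18097646e-02,  1.23185632e+00,  9.13422225e-06,
        1.81981695e+00, -5.67261345e-02]), 'dq': array([ 2.38641555e-04, -6.95029703e-04,  2.07734083e-03,  1.07703399e-03,
       -4.57156520e-04,  7.98693368e-05]), 'joint_torque': array([-5.41551913e-05, -4.46471071e+01, -4.06429303e+01,  6.95356261e-02,
        2.99463188e-02, -1.47096575e-04]), 'ee_pos': array([0.23888908, 0.55001008, 0.19435303]), 'ee_rot': array([-2.48734009e-04,  2.03449076e-01,  9.79085073e-01, -9.11885731e-04]), 'ft_force': array([-1.12923844, -0.25586456, -0.10399261]), 'moment': array([0.01347629, 0.00539375, 0.0094271 ]), 'finger_gap': 0.08800257793874464}
scene [[403.0184328898686, 0.0, 282.9700898998467], [0.0, 403.0184328898686, 212.28992513807523], [0.0, 0.0, 1.0]] [[0.9083, -0.4184, 0.0026, -0.4276], [0.2879, 0.6296, 0.7216, -0.2889], [-0.3036, -0.6546, 0.6923, -0.6974], [0.0, 0.0, 0.0, 1.0]] ['frame', 'depth', 'camera_matrix', 'view']
top [[476.120594077292, 0.0, 284.58149019499865], [0.0, 476.120594077292, 216.4880830285934], [0.0, 0.0, 1.0]] [[-0.0217, -0.9997, 0.0129, 0.1041], [0.995, -0.0204, 0.0975, -0.533], [-0.0972, 0.0149, 0.9951, -1.1039], [0.0, 0.0, 0.0, 1.0]] ['frame', 'depth', 'camera_matrix', 'view']
wrist [[362.4846481254434, 0.0, 277.6928795243097], [0.0, 362.4846481254434, 212.08074991006066], [0.0, 0.0, 1.0]] [[0.399, 0.9169, -0.0012, -0.5996], [-0.8766, 0.3811, -0.2939, 0.0339], [-0.269, 0.1184, 0.9558, -0.3909], [0.0, 0.0, 0.0, 1.0]] ['frame', 'depth', 'camera_matrix', 'view']
```

View pics/a_scene.png

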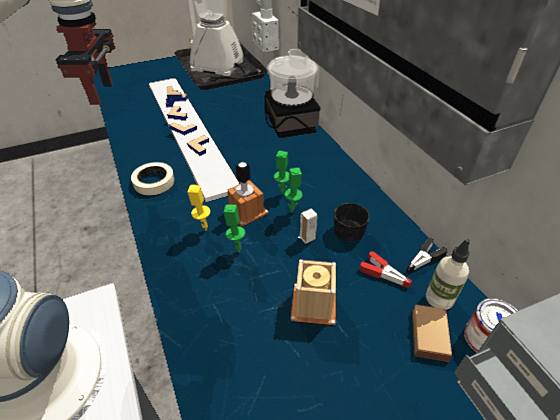

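View pics/a_top.png

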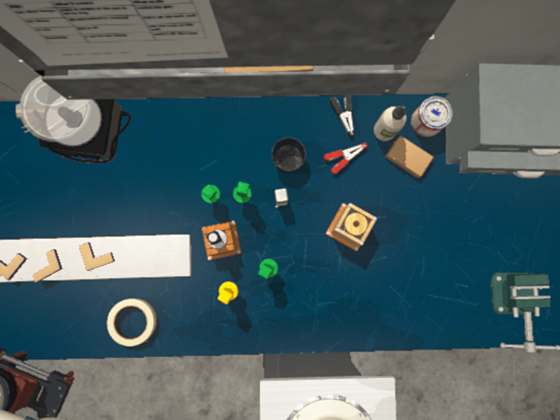

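View pics/a_wrist.png

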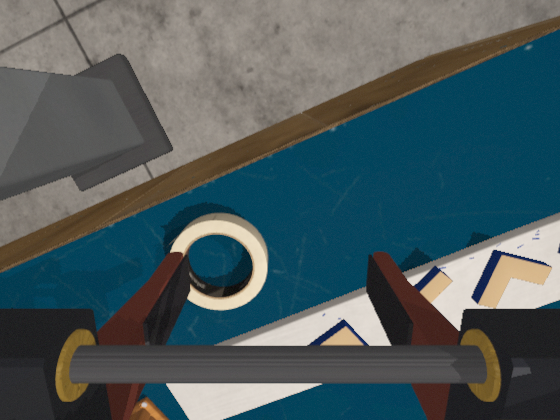

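```bash
cat > h.py <<'E'
import cv2,numpy as np,pickle
from scipy.spatial.transform import Rotation as R
def cloud(r):
    K=r["camera_matrix"];V=r["view"];d=r["depth"]
    v,u=np.mgrid[:d.shape[0],:d.shape[1]]
    P=np.stack([(u-K[0,2])/K[0,0]*d,-(v-K[1,2])/K[1,1]*d,-d],-1)
    W=(P-V[:3,3])@V[:3,:3]
    W[d<=0]=np.nan
    return W
def ray(r,u,v,z):
    K=r["camera_matrix"];V=r["view"]
    D=np.array([(u-K[0,2])/K[0,0],-(v-K[1,2])/K[1,1],-1.])@V[:3,:3]
    C=-V[:3,:3].T@V[:3,3]
    return C+D*(z-C[2])/D[2]
def zoom(r,u,v,w,name,s=6):
    c=r["frame"][v-w:v+w,u-w:u+w]
    cv2.imwrite(name,cv2.resize(c,None,fx=s,fy=s,interpolation=cv2.INTER_CUBIC))
def quat(yaw):
    # tool down, tool y axis at angle yaw from world y
    m=np.array([[1,0,0],[0,-1,0],[0,0,-1.]])
    q=(R.from_euler('z',yaw)*R.from_matrix(m)).as_quat()
    return [q[3],q[0],q[1],q[2]]
E
python3 - <<'E'
from h import *
t=pickle.load(open("a_top.pkl","rb"));s=pickle.load(open("a_scene.pkl","rb"))
zoom(t,222,240,32,"pics/b_t_stand.png",8);zoom(t,353,226,35,"pics/b_t_hold.png",8)
zoom(s,245,195,45,"pics/b_s_stand.png",8);zoom(s,316,290,45,"pics/b_s_hold.png",8)
for n,r in(("top",t),("scene",s)):
    W=cloud(r)
    hsv=cv2.cvtColor(r["frame"],cv2.COLOR_BGR2HSV)
    for c,lo,hi in(("green",(50,120,60),(75,255,255)),("yellow",(22,150,120),(34,255,255))):
        m=cv2.inRange(hsv,lo,hi)
        k,l,st,ce=cv2.connectedComponentsWithStats(m)
        for i in range(1,k):
            if st[i,4]>60:
                p=W[l==i];p=p[~np.isnan(p[:,0])];top=p[p[:,2]>np.max(p[:,2])-.01]
                print(n,c,ce[i].round(),"top xyz",top.mean(0).round(3),p[:,2].max().round(3))
W=cloud(t)
for u,v in((215,238),(232,228),(351,226),(337,225),(280,197),(289,153),(345,155)):print(u,v,W[v,u].round(4))
E
```

```text
top green [242. 192.] top xyz [0.588 0.184 0.135] 0.139
top green [210. 193.] top xyz [0.583 0.256 0.134] 0.14
top green [268. 268.] top xyz [0.409 0.139 0.134] 0.14
top yellow [227. 292.] top xyz [0.359 0.225 0.134] 0.14
scene green [288. 179.] top xyz [0.583 0.218 0.133] 0.138
scene green [233. 225.] top xyz [0.411 0.128 0.133] 0.137
scene yellow [198. 204.] top xyz [0.362 0.219 0.132] 0.136
215 238 [0.481  0.2425 0.1426]
232 228 [0.5114 0.2191 0.011 ]
351 226 [ 0.5037 -0.0527  0.0992]
337 225 [ 0.5069 -0.0222  0.0951]
280 197 [0.5742 0.1031 0.0807]
289 153 [0.6929 0.0784 0.005 ]
345 155 [ 0.6814 -0.0561  0.0226]
```

View pics/b_t_stand.png

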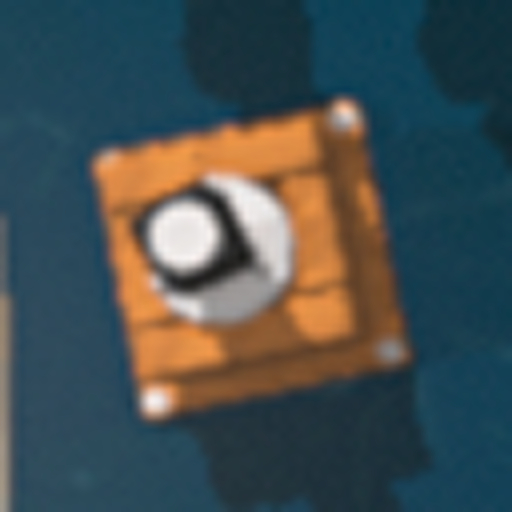

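View pics/b_t_hold.png

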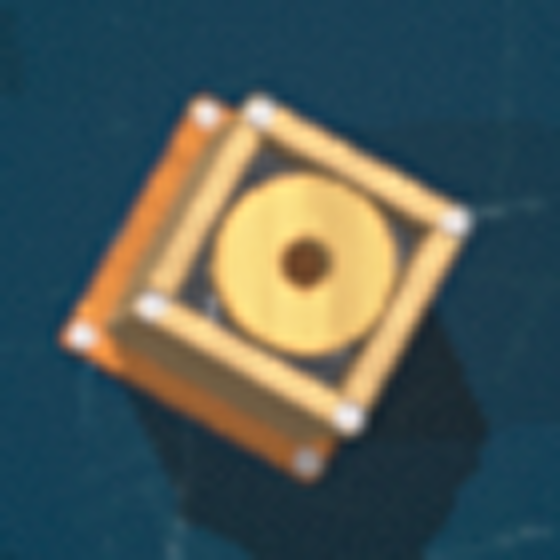

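View pics/b_s_stand.png

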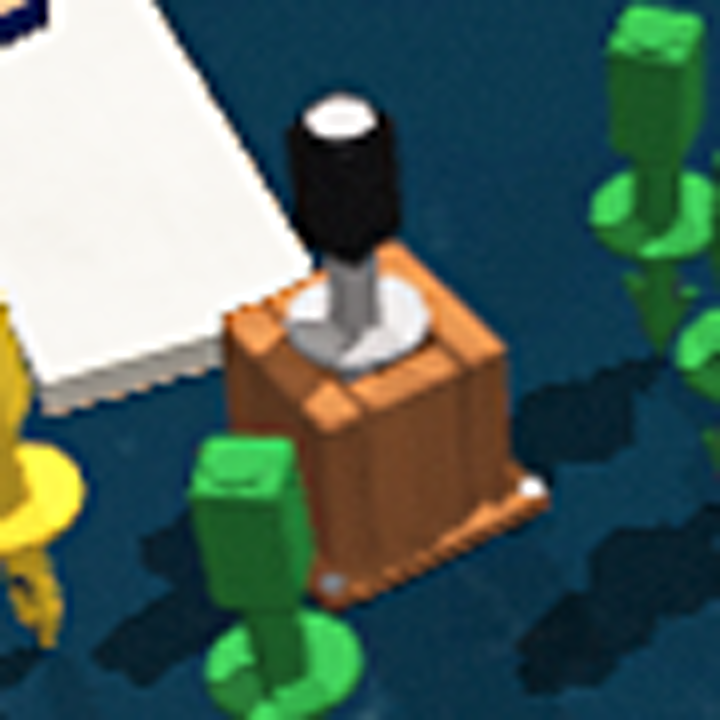

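View pics/b_s_hold.png

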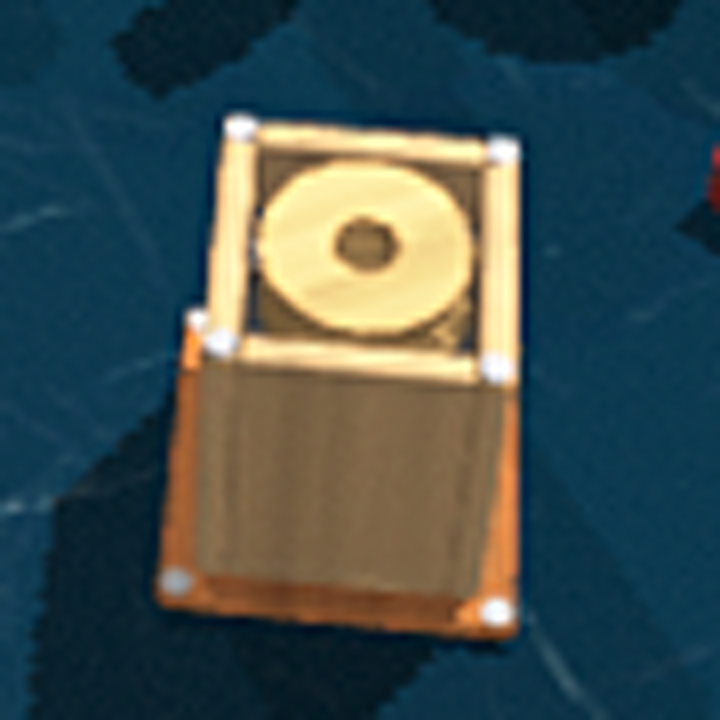

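```bash
python3 - <<'E'
from h import *
t=pickle.load(open("a_top.pkl","rb"));s=pickle.load(open("a_scene.pkl","rb"))
w=pickle.load(open("a_wrist.pkl","rb"))
V=w["view"];print("wcam",-V[:3,:3].T@V[:3,3],"look",-V[2,:3])
def px(c,w,s,q): return (c[0]-w+(q[0]+.5)/s-.5,c[1]-w+(q[1]+.5)/s-.5)
# holder top corners
for r,c,w_,s_,Q in((t,(353,226),35,8,[(260,110),(455,220),(348,415),(151,305)]),(s,(316,290),45,8,[(240,127),(505,152),(495,368),(221,342)])):
    P=np.array([ray(r,*px(c,w_,s_,q),.094) for q in Q]);print(P.round(4).tolist(),P.mean(0).round(4))
print("ring",ray(t,*px((353,226),35,8,(305,263)),.096),ray(s,*px((316,290),45,8,(366,245)),.096))
print("pin top",ray(t,*px((222,240),32,8,(186,237)),.142),ray(s,*px((245,195),45,8,(341,118)),.142))
print("stand foot",np.mean([ray(t,*px((222,240),32,8,q),.008) for q in[(107,157),(343,116),(391,350),(156,401)]],0))
print("collar",ray(t,*px((222,240),32,8,(221,249)),.070),ray(s,*px((245,195),45,8,(358,318)),.070))
E
```

```text
wcam [0.16385178 0.58313255 0.38283443] look [ 0.2690443  -0.11838045 -0.9558249 ]
[[0.5528, -0.0531, 0.094], [0.5208, -0.1065, 0.094], [0.4671, -0.0746, 0.094], [0.4988, -0.0208, 0.094]] [ 0.5098 -0.0638  0.094 ]
[[0.4972, -0.0222, 0.094], [0.5509, -0.0551, 0.094], [0.5181, -0.1077, 0.094], [0.4656, -0.0759, 0.094]] [ 0.508  -0.0652  0.094 ]
ring [ 0.50943904 -0.06383691  0.096     ] [ 0.50721065 -0.06685746  0.096     ]
pin top [0.48287417 0.24719732 0.142     ] [0.48296152 0.24677778 0.142     ]
stand foot [0.48456602 0.24663042 0.008     ]
collar [0.48338689 0.24716649 0.07      ] [0.48232616 0.24456076 0.07      ]
```

```bash
python3 - <<'E'
from bench import *
from h import *
import time
move_to([0.42,0.235,0.30],quat(0))
r=get_image("wrist");pickle.dump(r,open("c_w.pkl","wb"));cv2.imwrite("pics/c_w.png",r["frame"])
V=r["view"];print("wcam",-V[:3,:3].T@V[:3,3],"look",-V[2,:3]);s=state();print(s["time"],s["ee_pos"],s["ee_rot"],s["joint_pos"])
E
```

```text
wcam [0.50035188 0.23587389 0.48812933] look [-2.95198886e-01  4.42158108e-04 -9.55435724e-01]
1.9917 [0.41985978 0.23537088 0.29972185] [ 3.89779865e-05  9.99999748e-01  6.76933068e-04 -2.10781141e-04] [ 4.40159073e-01 -1.77294920e-01  1.30426580e+00  1.20511649e-04
  2.01503644e+00  2.00965330e+00]
```

View pics/c_w.png

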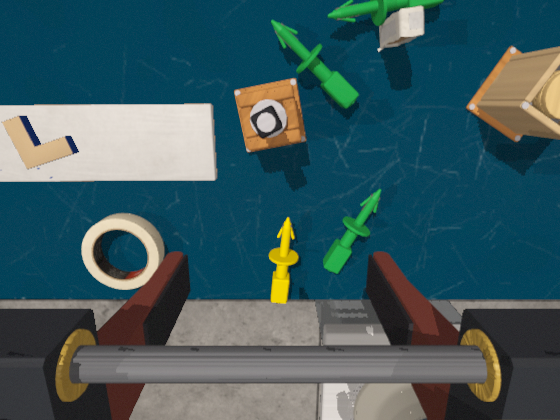

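```bash
python3 - <<'E'
from h import *
r=pickle.load(open("c_w.pkl","rb"));zoom(r,268,118,40,"pics/c_z.png",8)
hsv=cv2.cvtColor(r["frame"],cv2.COLOR_BGR2HSV);g=r["frame"][88:158,228:308]
m=(g.max(2)<50).astype(np.uint8);k,l,st,ce=cv2.connectedComponentsWithStats(m);i=1+np.argmax(st[1:,4])
ys,xs=np.nonzero(l==i);print(st[i],cv2.minAreaRect(np.stack([xs,ys],1).astype(np.float32)))
E
```

```text
[ 24  18  30  32 160] ((38.337154388427734, 33.62615203857422), (24.314550399780273, 24.6531925201416), 61.69924545288086)
```

View pics/c_z.png

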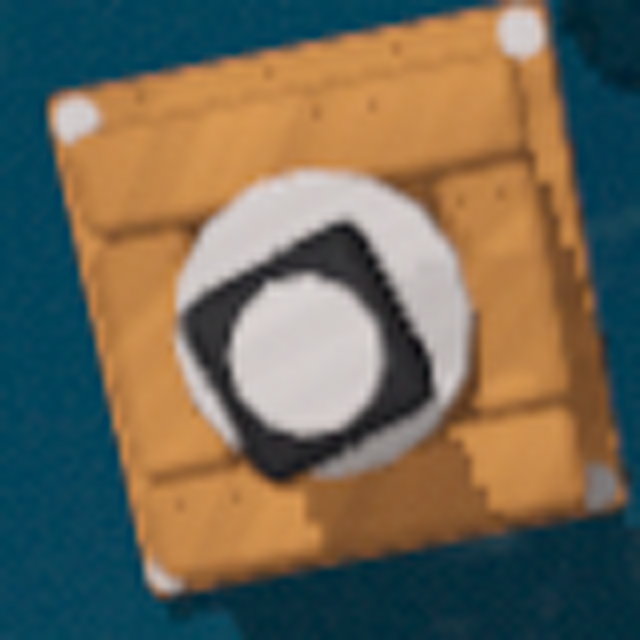

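```bash
python3 - <<'E'
from h import *
r=pickle.load(open("c_w.pkl","rb"))
px=lambda q:(268-40+(q[0]+.5)/8-.5,118-40+(q[1]+.5)/8-.5)
P=np.array([ray(r,*px(q),.142) for q in[(178,322),(352,220),(435,393),(275,484)]])
print(P.round(4),P.mean(0).round(4))
for a,b in((0,1),(1,2),(2,3),(3,0)):
    d=P[b]-P[a];print(np.linalg.norm(d),np.degrees(np.arctan2(d[1],d[0]))%90)
print("cap",ray(r,*px((306,355)),.142))
print("collar",ray(r,*px((324,324)),.070))
Q=np.array([ray(r,*px(q),.008) for q in[(75,118),(521,32),(600,485),(163,575)]]);print(Q.round(4).tolist(),Q.mean(0))
for a,b in((0,1),(1,2),(2,3),(3,0)):
    d=Q[b]-Q[a];print(np.linalg.norm(d),np.degrees(np.arctan2(d[1],d[0]))%90)
# top-view stand faces
E
```

```text
[[0.4847 0.2619 0.142 ]
 [0.496  0.2417 0.142 ]
 [0.4767 0.2321 0.142 ]
 [0.4662 0.2509 0.142 ]] [0.4809 0.2467 0.142 ]
0.023133676293450704 29.315787937751324
0.021562478493290578 26.382293651161007
0.021472168937996673 29.111219808903357
0.021464817373658747 30.805808968328723
cap [0.48096642 0.24711699 0.142     ]
collar [0.48114557 0.2469027  0.07      ]
[[0.5097, 0.2875, 0.008], [0.5224, 0.2175, 0.008], [0.4529, 0.2037, 0.008], [0.4383, 0.2753, 0.008]] [0.48081598 0.2460024  0.008     ]
0.07112588570040396 10.351428491918014
0.0708952191328427 11.20147602121503
0.07306546489151747 11.550233668287163
0.07242130886215298 9.66167975444863
```

```bash
python3 - <<'E'
from bench import *
from h import *
move_to([0.42,-0.065,0.27],quat(0.506))
r=get_image("wrist");pickle.dump(r,open("d_w.pkl","wb"));cv2.imwrite("pics/d_w.png",r["frame"])
s=state();print(s["time"],s["ee_pos"],s["joint_pos"])
K=r["camera_matrix"];V=r["view"];p=V@np.array([.508,-.065,.094,1]);print(K[0,2]-K[0,0]*p[0]/p[2],K[1,2]+K[1,1]*p[1]/p[2])
E
```

```text
3.2 [ 0.42026626 -0.06418686  0.27010011] [-2.31887996e-01 -3.44586230e-01  1.49630811e+00  3.33759250e-04
  1.98977829e+00  8.32048320e-01]
323.4855600215001 104.99421539922066
```

View pics/d_w.png

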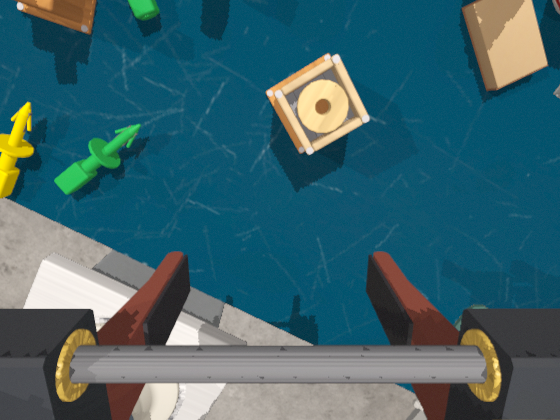

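```bash
python3 - <<'E'
from h import *
r=pickle.load(open("d_w.pkl","rb"));zoom(r,320,105,55,"pics/d_z.png",6)
E
```

```text
(no output)
```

View pics/d_z.png

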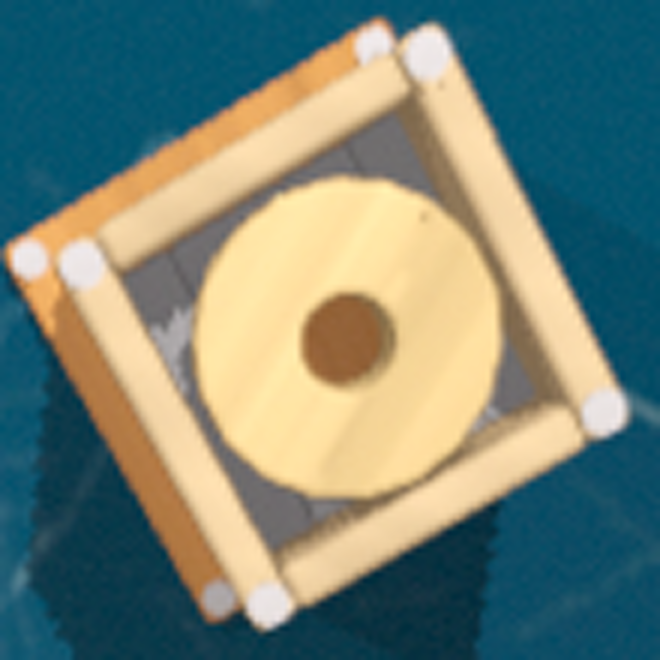

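Stand and pin are near (0.482, 0.247) and handle yaw is about 29°. The holder ring hole sits at zoom pixel (349,339). Now I'll compute its position and go to grasp the pin.

```bash
python3 - <<'E'
from h import *
r=pickle.load(open("d_w.pkl","rb"))
px=lambda q:(320-55+(q[0]+.5)/6-.5,105-55+(q[1]+.5)/6-.5)
P=np.array([ray(r,*px(q),.094) for q in[(428,52),(604,412),(268,605),(83,263)]])
print(P.mean(0),"ring",ray(r,*px((349,339)),.096))
from bench import *
q=quat(0.506);x,y=.4815,.247
gz=.121+.005-.011 # grasp pt 5mm above handle middle; TCP is 11 mm ahead (below)
move_to([x,y,.24],q);move_l([x,y,gz],.12)
r=get_image("wrist");cv2.imwrite("pics/e_w.png",r["frame"])
s=state();print(s["time"],s["ee_pos"],s["ft_force"],s["finger_gap"])
E
```

```text
[ 0.50661485 -0.06436162  0.094     ] ring [ 0.50670236 -0.06467922  0.096     ]
5.6583 [0.48203169 0.24721385 0.11620084] [-0.66986081 -0.13292381 -0.40110358] 0.08751070942848338
```

View pics/e_w.png

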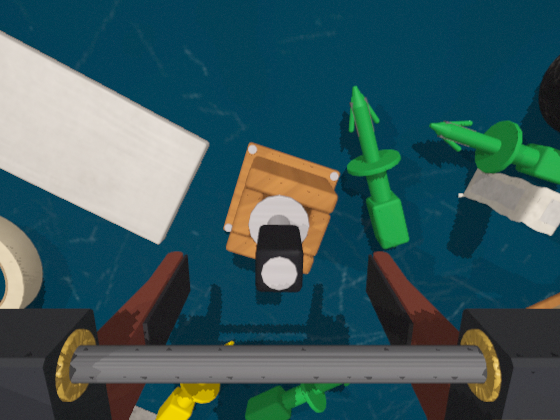

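The handle is centred between the fingers at u≈279 and square to them. Closing and lifting.

```bash
python3 - <<'E'
from bench import *
from h import *
close();s=state();print(s["time"],s["ee_pos"],s["ft_force"],s["finger_gap"])
x,y,z=s["ee_pos"];pickle.dump(s,open("grasp.pkl","wb"))
move_l([x,y,z+.03],.08);move_l([x,y,.285],.2)
s=state();print(s["time"],s["ee_pos"],s["ft_force"],s["finger_gap"])
# hover so pin tip is 25 mm over the rings: collar = .096+.058+.025
q=quat(.506);X,Y=.5075,-.0645
move_to([X,Y,.285],q);move_l([X,Y,z+(.179-.066)],.15)
for n in("top","scene","wrist"):
    r=get_image(n);pickle.dump(r,open(f"f_{n}.pkl","wb"));cv2.imwrite(f"pics/f_{n}.png",r["frame"])
    if n=="top":zoom(r,353,226,40,"pics/f_tz.png",8)
    if n=="scene":zoom(r,316,260,60,"pics/f_sz.png",7)
s=state();print(s["time"],s["ee_pos"],s["ft_force"],s["moment"],s["finger_gap"])
E
```

```text
7.025 [0.48155732 0.24766555 0.11592147] [-2.07576129  1.673001    5.24864401] 0.00027408768242294314
8.4 [0.48136783 0.2475485  0.28356266] [ 0.24226902 -0.31698499 -1.3822387 ] 0.00030976944588236276
10.2667 [ 0.50805727 -0.06431874  0.23061557] [ 0.28656553 -0.18353876 -0.29342885] [ 0.02571954  0.19660917 -0.01102348] 9.032298327689469e-05
```

View pics/f_sz.png

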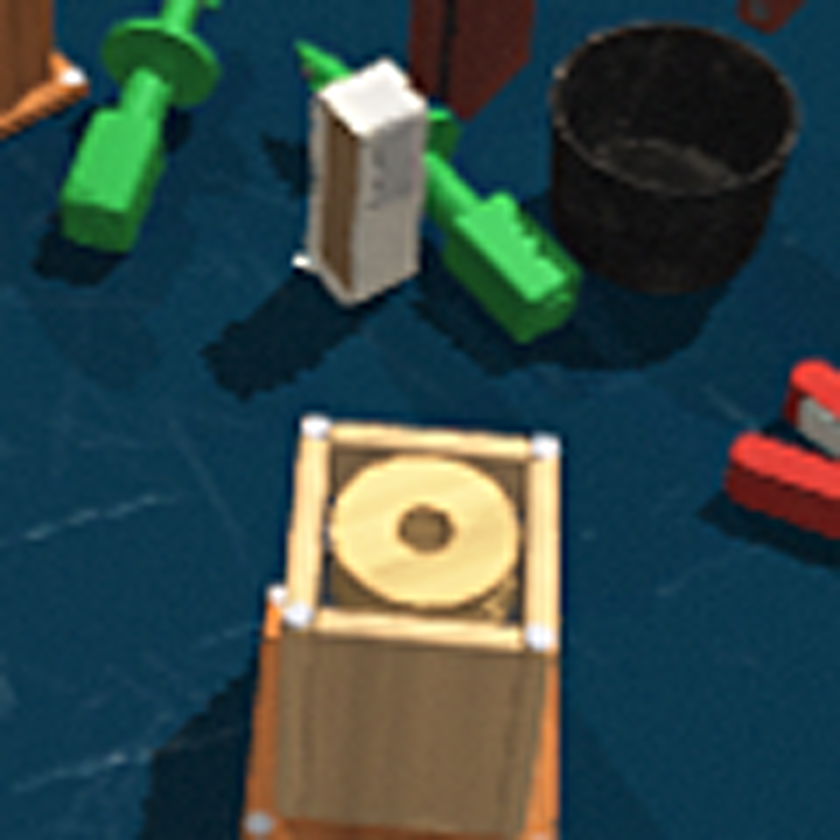

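View pics/f_wrist.png

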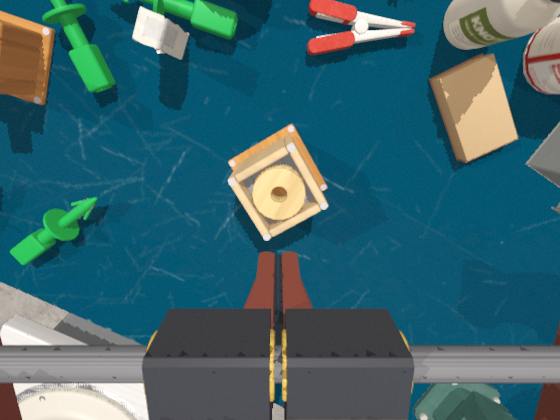

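View pics/f_tz.png

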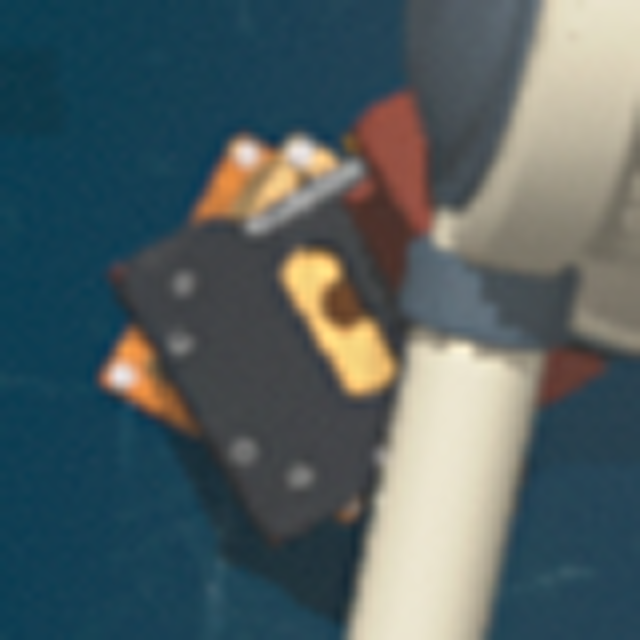

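The gap is 0, so the grasp missed. Looking at the stand now.

View pics/f_scene.png

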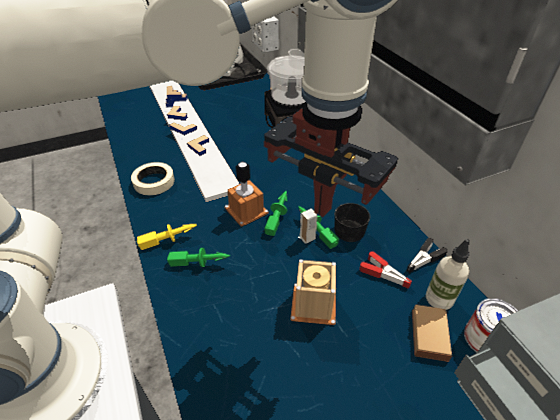

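```bash
python3 - <<'E'
from h import *
from bench import *
r=pickle.load(open("f_wrist.pkl","rb"));s=state()
K=r["camera_matrix"];V=r["view"]
for dz in(0,-.008):
    p=V@np.append(s["ee_pos"]+[0,0,dz],1);print(K[0,2]-K[0,0]*p[0]/p[2],K[1,2]+K[1,1]*p[1]/p[2])
W=cloud(r);print(W[260,270],W[260,290],W[275,268],W[255,272],s["ee_pos"])
r=pickle.load(open("f_top.pkl","rb"));zoom(r,222,240,50,"pics/g_t.png",6)
r=pickle.load(open("f_scene.pkl","rb"));zoom(r,245,195,45,"pics/g_s.png",8)
E
```

```text
279.6631047654232 250.704210696837
279.58153343811256 245.29140049711683
[ 0.5150803  -0.05508947  0.26631815] [ 0.51949509 -0.06315142  0.26622356] [ 0.514921   -0.05456117  0.28156997] [ 0.51546779 -0.05583197  0.26061314] [ 0.50805727 -0.06431874  0.23061557]
```

View pics/g_s.png

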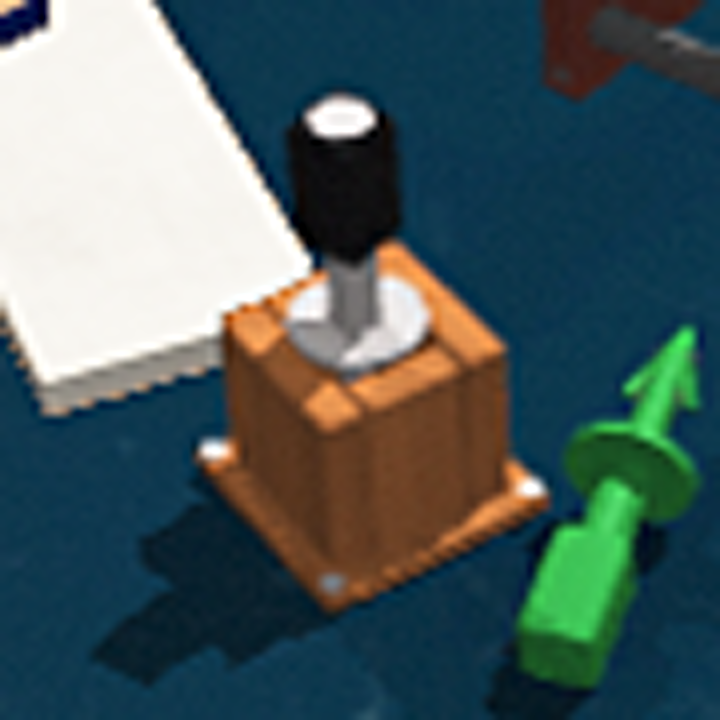

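View pics/g_t.png

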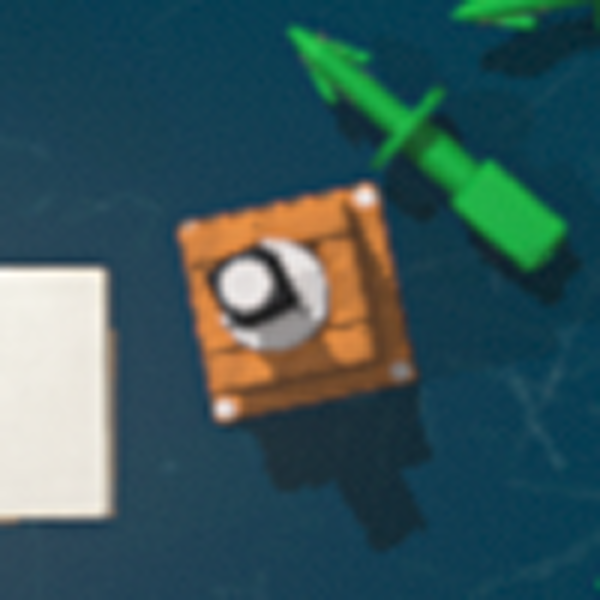

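```bash
python3 - <<'E'
from h import *
import bench
print([n for n in dir(bench) if not n.startswith('__')]); print(getattr(bench,'tcp_to_tips',None))
r=pickle.load(open("f_scene.pkl","rb"));W=cloud(r);zoom(r,325,190,40,"pics/g_f.png",8)
for v in range(190,220,3):print(v,[W[v,u].round(3).tolist() for u in(320,326)])
E
```

```text
['IKError', 'close', 'get_image', 'gripper_open', 'hold', 'inverse_kinematics', 'job_done', 'move_l', 'move_to', 'movej', 'state', 'tcp_to_tips']
0.008
190 [[0.498, -0.068, 0.306], [0.501, -0.08, 0.314]]
193 [[0.499, -0.069, 0.301], [0.502, -0.079, 0.308]]
196 [[0.499, -0.069, 0.295], [0.502, -0.08, 0.303]]
199 [[0.499, -0.069, 0.289], [0.504, -0.078, 0.295]]
202 [[0.498, -0.072, 0.286], [0.505, -0.077, 0.288]]
205 [[0.498, -0.072, 0.28], [0.508, -0.074, 0.277]]
208 [[0.499, -0.072, 0.273], [0.507, -0.076, 0.273]]
211 [[0.499, -0.072, 0.267], [0.509, -0.074, 0.265]]
214 [[0.499, -0.074, 0.262], [0.658, 0.152, -0.0]]
217 [[0.621, 0.12, 0.033], [0.654, 0.144, -0.002]]
```

View pics/g_f.png

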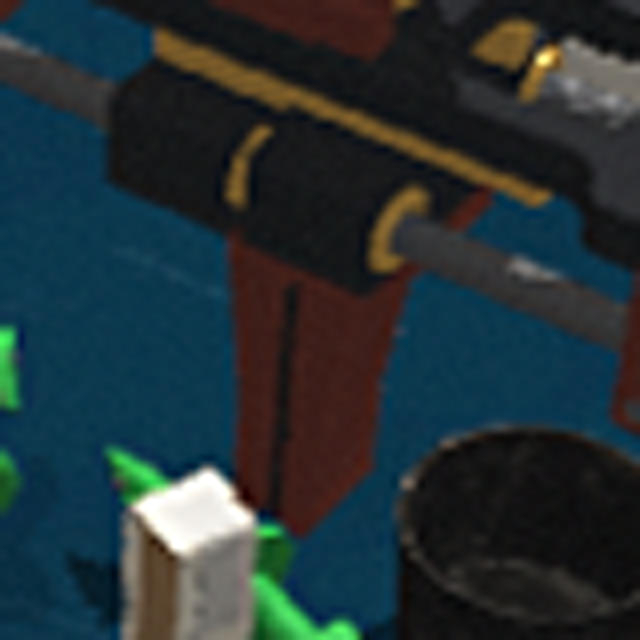

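```bash
python3 - <<'E'
from bench import *
from h import *
q=quat(0.506);x,y=.4815,.247
move_l([.508,-.064,.25],.2)
gripper_open()
move_to([x,y,.19],q);move_l([x,y,.078],.12)
r=get_image("wrist");cv2.imwrite("pics/h_w.png",r["frame"]);W=cloud(r)
print(W[258,183],W[258,373])
r=get_image("scene");zoom(r,245,185,60,"pics/h_s.png",7)
s=state();print(s["time"],s["ee_pos"],s["ft_force"],s["finger_gap"])
E
```

```text
[0.46775003 0.29179689 0.10930084] [0.51150235 0.21281634 0.10937646]
14.2917 [0.48211777 0.24727186 0.07923304] [-0.79393788 -0.82809844  0.7955778 ] 0.08785161483797546
```

View pics/h_w.png

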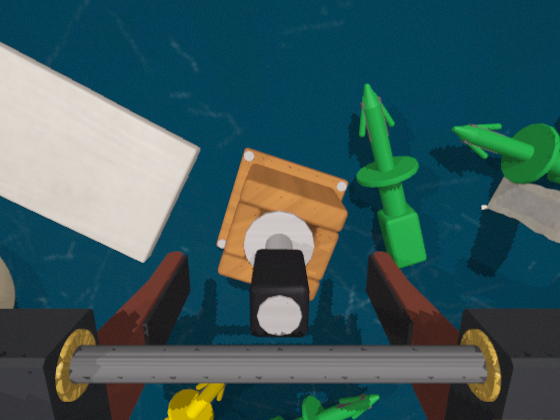

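View pics/h_s.png

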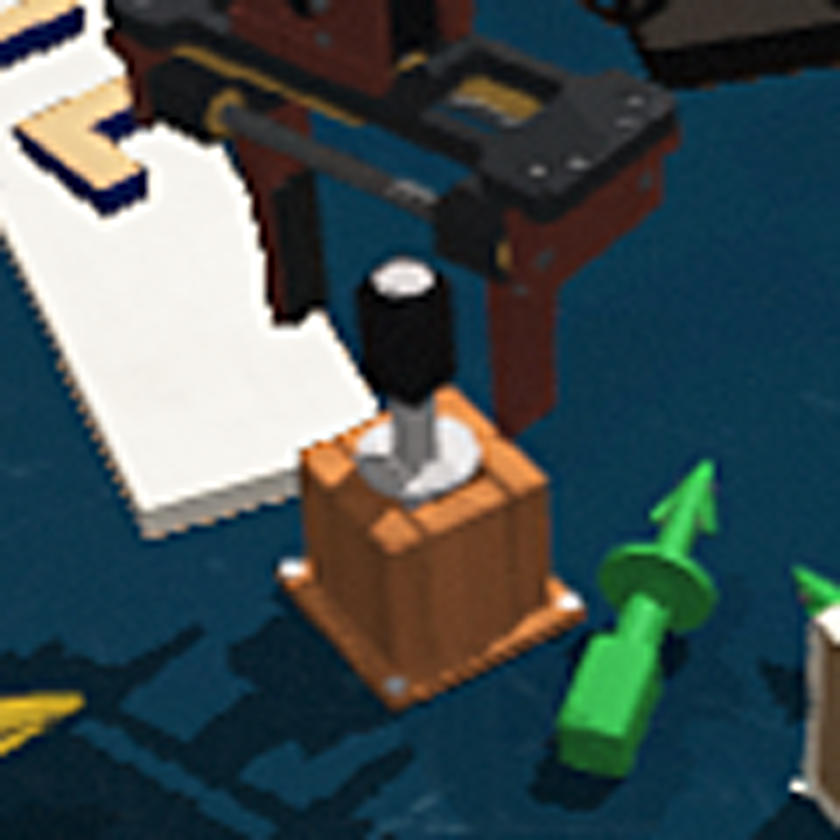

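Fingers straddle the handle, with measured tip z≈0.109. This is about 38 mm above where the TCP data would put them. Closing.

```bash
python3 - <<'E'
from bench import *
from h import *
close();s=state();print(s["time"],s["ee_pos"],s["ft_force"],s["finger_gap"])
x,y,z=s["ee_pos"];pickle.dump(s,open("grasp.pkl","wb"))
if .02<s["finger_gap"]<.03:
    move_l([x,y,z+.03],.06);s=state();print(s["ee_pos"],s["ft_force"],s["moment"],s["finger_gap"])
    move_l([x,y,z+.15],.2)
    for n in("scene","wrist"):
        r=get_image(n);cv2.imwrite(f"pics/i_{n}.png",r["frame"])
    s=state();print(s["time"],s["ee_pos"],s["ft_force"],s["moment"],s["finger_gap"])
E
```

```text
15.2917 [0.48153505 0.24695211 0.07795525] [ 0.0089971  -0.43830839  0.19173325] 0.024030798079230167
[0.48158628 0.24697001 0.10806398] [-0.74325775  0.02543278 -2.7421918 ] [-0.09367906  0.1177495   0.01061838] 0.02381722331931045
16.7917 [0.4808833  0.24667238 0.22553692] [ 0.2974446  -0.02250419 -1.67194257] [-0.06176766  0.05772033 -0.01316507] 0.024011634261682485
```

View pics/i_scene.png

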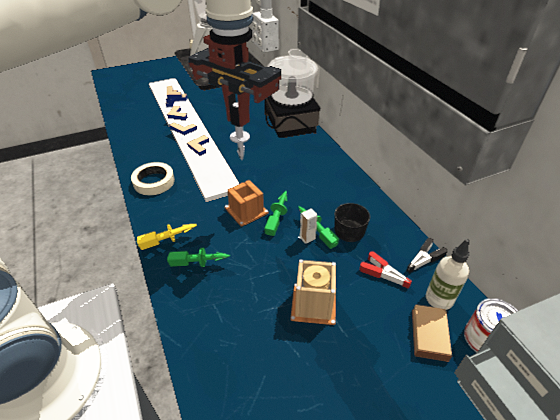

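```bash
python3 - <<'E'
from bench import *
from h import *
q=quat(.506);X,Y=.507,-.065
move_to([X,Y,.225],q);move_l([X,Y,.175],.12);hold(.2)
for n in("scene","wrist","top"):
    r=get_image(n);pickle.dump(r,open(f"j_{n}.pkl","wb"))
    if n=="scene":zoom(r,316,265,50,"pics/j_s.png",8)
    if n=="top":zoom(r,353,226,40,"pics/j_t.png",8)
    if n=="wrist":cv2.imwrite("pics/j_w.png",r["frame"])
s=state();print(s["time"],s["ee_pos"],s["ft_force"],s["moment"],s["finger_gap"])
E
```

```text
18.9 [ 0.50723642 -0.06506984  0.17561605] [-0.68537136  0.0137642  -1.73576897] [-0.01807934  0.17157982 -0.02666715] 0.024107537021102476
```

View pics/j_s.png

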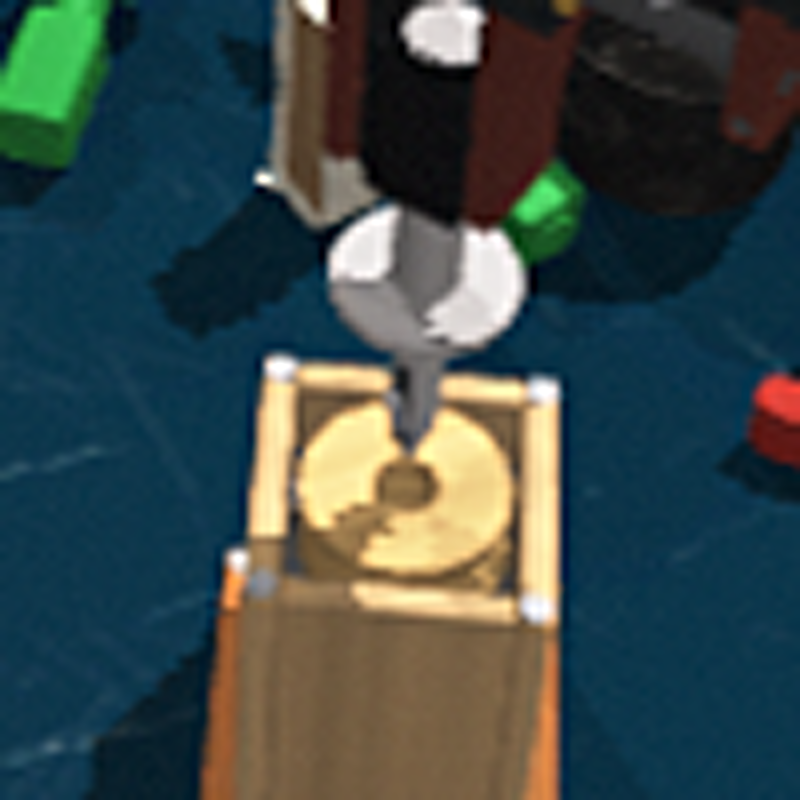

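View pics/j_w.png

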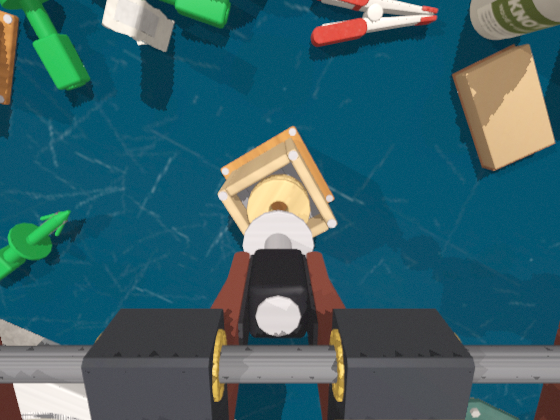

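```bash
python3 - <<'E'
from h import *
r=pickle.load(open("j_scene.pkl","rb"))
px=lambda q:(316-50+(q[0]+.5)/8-.5,265-50+(q[1]+.5)/8-.5)
print("tip",ray(r,*px((410,452)),.1056),"hole",ray(r,*px((406,485)),.096),"collar top",ray(r,*px((427,276)),.1676),"cap",ray(r,*px((445,33)),.2396))
r=pickle.load(open("j_wrist.pkl","rb"))
print("w collar",ray(r,278,242,.1676),"cap",ray(r,278,316,.2396))
d=r["frame"][140:280,200:360];cv2.imwrite("pics/j_wz.png",cv2.resize(d,None,fx=5,fy=5,interpolation=cv2.INTER_CUBIC))
E
```

```text
tip [ 0.50848295 -0.06519469  0.1056    ] hole [ 0.50721065 -0.06685746  0.096     ] collar top [ 0.50797429 -0.06589553  0.1676    ] cap [ 0.50772032 -0.06417207  0.2396    ]
w collar [ 0.50863315 -0.06349088  0.1676    ] cap [ 0.50627925 -0.06469749  0.2396    ]
```

View pics/j_wz.png

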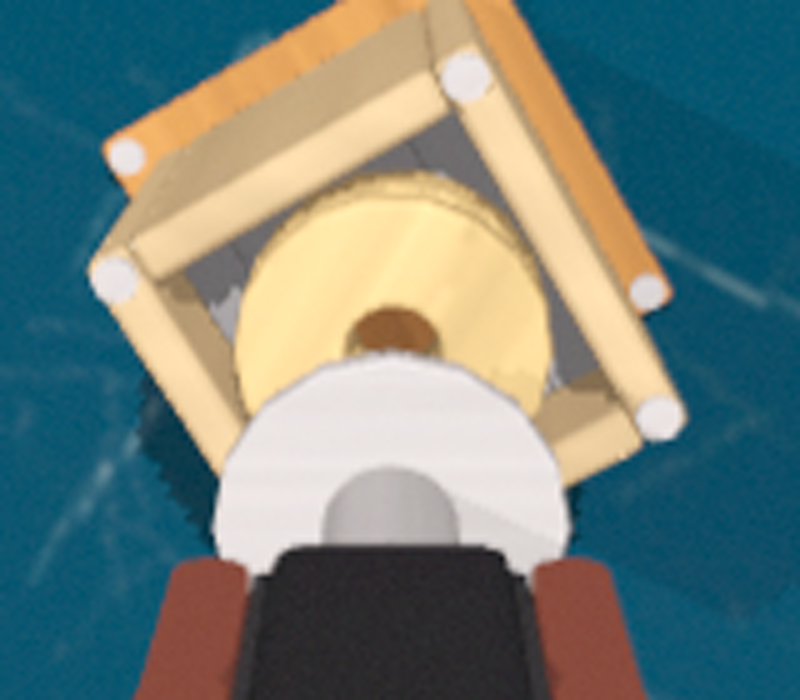

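```bash
python3 - <<'E'
from bench import *
from h import *
X,Y=.5067,-.0655
s=state();b=s["ft_force"].copy()
move_l([X,Y,.155],.06)
s=state();print(round(s["time"],2),s["ee_pos"].round(4),(s["ft_force"]-b).round(2))
z=.155
while z>.125:
    z-=.002;move_l([X,Y,z],.03);s=state();f=s["ft_force"]-b
    print(round(s["time"],2),round(z,4),s["ee_pos"].round(4)[2],f.round(1))
    if f[2]>9 or np.hypot(*f[:2])>10:break
E
```

```text
19.38 [ 0.5064 -0.0655  0.1543] [ 0.68 -0.67 -0.15]
19.63 0.153 0.1531 [ 0.  -0.3  0.9]
19.88 0.151 0.1509 [ 0.4  0.3 -0.4]
20.13 0.149 0.1489 [ 1.5 -1.   0.1]
20.38 0.147 0.1471 [ 1.1 -0.8  1. ]
20.63 0.145 0.1455 [0.  0.4 4.8]
20.88 0.143 0.1432 [ 1.6 -0.3  5. ]
21.13 0.141 0.1409 [ 1.8 -1.2  4.6]
21.38 0.139 0.1387 [ 1.  -1.3  4.1]
21.63 0.137 0.1368 [ 3.3 -0.4  3.9]
21.88 0.135 0.1348 [ 2.2 -1.   4.2]
22.13 0.133 0.1328 [ 1.3 -1.4  4.1]
22.38 0.131 0.1302 [ 1.7 -1.9  1.9]
22.63 0.129 0.1283 [1.9 0.4 2. ]
22.88 0.127 0.1263 [1.2 0.7 1. ]
23.13 0.125 0.1246 [ 0.9 -1.3  0.2]
```

```bash
python3 - <<'E'
from bench import *
from h import *
X,Y=.5067,-.0655
b=np.array([-.685,.014,-1.736])
z=.125
while z>.078:
    z-=.0015 if z>.1105 else .0008
    move_l([X,Y,z],.03);s=state();f=s["ft_force"]-b
    print(round(s["time"],2),round(z,4),s["ee_pos"].round(4)[2],f.round(1))
    if f[2]>12 or np.hypot(*f[:2])>12:break
E
```

```text
23.38 0.1235 0.1233 [ 0.7 -0.3  1.2]
23.63 0.122 0.122 [ 0.7 -0.6  2.1]
23.88 0.1205 0.1202 [ 1.5 -0.3  2.5]
24.13 0.119 0.1185 [ 1.5 -0.5  0.9]
24.38 0.1175 0.117 [1.1 0.2 0.9]
24.63 0.116 0.1157 [ 1.3  0.8 -0.1]
24.88 0.1145 0.1144 [2.2 0.8 1.2]
25.13 0.113 0.113 [1.7 0.1 1.4]
25.38 0.1115 0.1112 [ 1.8 -0.1  1.1]
25.63 0.11 0.1097 [ 1.  -1.4  1.4]
25.88 0.1092 0.1091 [ 2.  -0.7  1.3]
26.13 0.1084 0.1084 [ 0.9 -0.3  1.6]
26.38 0.1076 0.1076 [ 1.5 -0.7  1.8]
26.63 0.1068 0.1067 [ 1.7 -0.4  0.8]
26.88 0.106 0.1059 [1.2 0.3 2.6]
27.13 0.1052 0.1052 [ 1.5 -1.   3.5]
27.38 0.1044 0.1043 [1.5 0.  3.8]
27.63 0.1036 0.1033 [ 2.1 -0.5  2.1]
27.88 0.1028 0.1025 [ 2.2 -0.5  0.8]
28.13 0.102 0.1018 [ 2.6 -0.   1.6]
28.38 0.1012 0.1009 [1.2 1.7 1.5]
28.63 0.1004 0.1002 [ 1.4 -0.5  0.8]
28.88 0.0996 0.0995 [ 0.8 -0.4  0.6]
29.13 0.0988 0.0986 [1.6 0.4 0.3]
29.38 0.098 0.0978 [0.8 0.4 0.8]
29.63 0.0972 0.0969 [1.3 0.1 0.9]
29.88 0.0964 0.0959 [ 0.4  0.2 -0.1]
30.13 0.0956 0.0954 [-0.8 -0.3 -0.8]
30.38 0.0948 0.0948 [ 0.3  0.3 -0.2]
30.63 0.094 0.094 [ 0.3 -0.2  0. ]
30.88 0.0932 0.0932 [ 1.6 -0.2 -0.2]
31.13 0.0924 0.0931 [-1.5  0.4  6.1]
31.38 0.0916 0.0928 [-2.   0.5  8.1]
31.63 0.0908 0.0926 [-3.8  0.6 10.6]
31.88 0.09 0.0924 [-4.4  0.4 14.1]
```

```bash
python3 - <<'E'
from bench import *
from h import *
X,Y=.5067,-.0655
hold(.15);s=state();print(s["time"],s["ft_force"],s["finger_gap"])
move_l([X,Y,.0935],.03);move_l([X,Y,.13],.06);move_l([X,Y,.19],.15);hold(.4)
r=get_image("scene");pickle.dump(r,open("k_scene.pkl","rb".replace("r","w")));zoom(r,316,245,60,"pics/k_s.png",7)
s=state();print(s["time"],s["ee_pos"],s["ft_force"],s["finger_gap"])
E
```

```text
32.0333 [-4.77247559  1.18728154 11.61171499] 0.0238593995896
34.0583 [ 0.50656076 -0.06547046  0.18962507] [ 0.57598148 -0.49096474 -3.27445798] 0.023974063918120923
```

View pics/k_s.png

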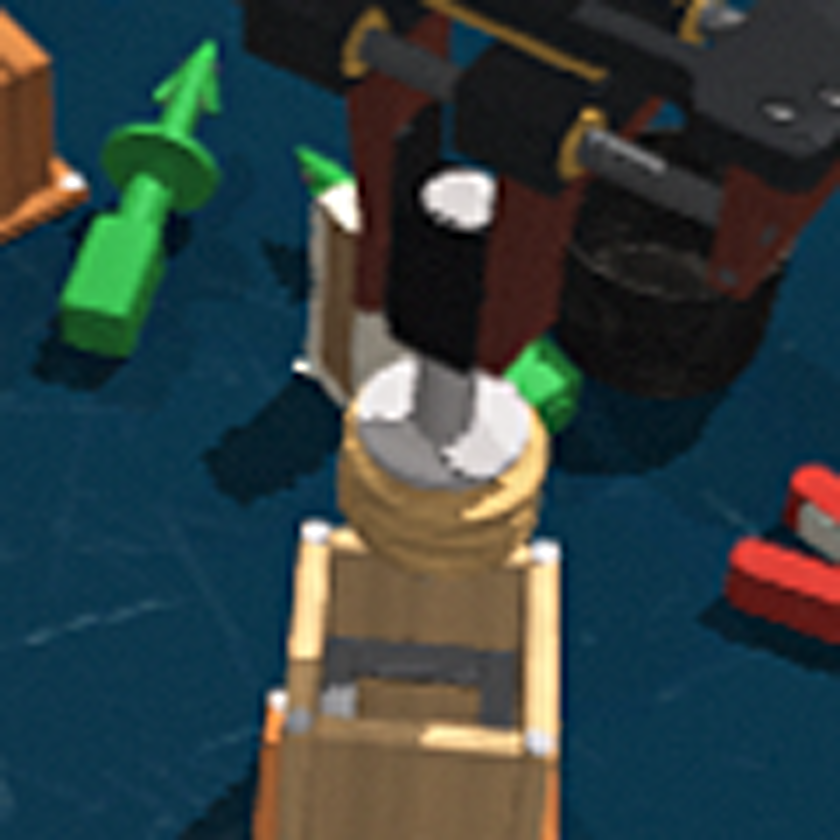

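```bash
python3 - <<'E'
from bench import *
from h import *
X,Y=.5067,-.0655
q=quat(.506);x,y=.4815,.2468
move_l([X,Y,.235],.2)
move_to([x,y,.235],q);move_l([x,y,.185],.15);hold(.1)
s=state();b=s["ft_force"].copy();print(s["time"],s["ee_pos"],b)
r=get_image("scene");zoom(r,245,180,55,"pics/l_s.png",7)
move_l([x,y,.115],.1);s=state();print(s["time"],s["ee_pos"],s["ft_force"]-b)
E
```

```text
36.2083 [0.48220918 0.24657584 0.18669094] [ 0.21743275 -0.46210919 -3.03453987]
37.1083 [0.48185575 0.24699176 0.11582255] [ 0.47497984 -0.16225434  0.43501669]
```

View pics/l_s.png

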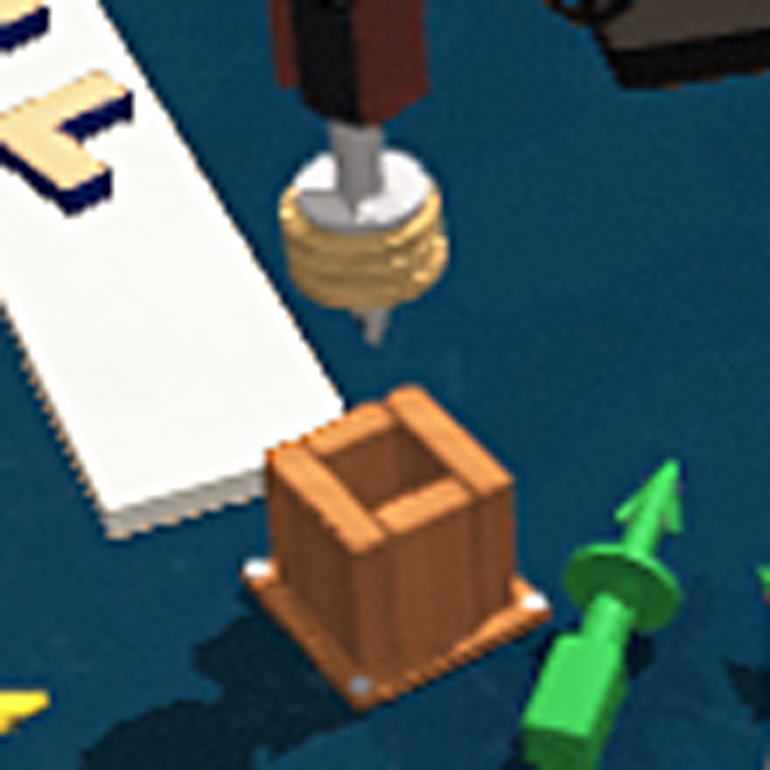

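The rings are still on the pin and it is aligned above the well. Lowering by feel.

```bash
python3 - <<'E'
from bench import *
from h import *
x,y=.4815,.2468;b=-3.05
z=.115
while z>.095:
    z-=.0015 if z>.107 else .001
    move_l([x,y,z],.03);s=state();f=s["ft_force"]
    print(round(s["time"],2),round(z,4),s["ee_pos"][2].round(4),round(f[2]-b,2))
    if f[2]-b>4.5:break
gripper_open();hold(.2);s=state();print(s["time"],s["finger_gap"],s["ft_force"])
move_l([x,y,z+.05],.08);move_l([x,y,.25],.25)
for n in("scene","wrist"):
    r=get_image(n);pickle.dump(r,open(f"m_{n}.pkl","wb"))
    cv2.imwrite(f"pics/m_{n}.png",r["frame"])
    if n=="scene":zoom(r,245,180,55,"pics/m_s.png",7)
print(state()["time"])
E
```

```text
37.36 0.1135 0.114 -0.15
37.61 0.112 0.1119 1.05
37.86 0.1105 0.1103 0.49
38.11 0.109 0.1088 0.21
38.36 0.1075 0.1073 0.74
38.61 0.106 0.1058 -0.22
38.86 0.105 0.1049 1.25
39.11 0.104 0.1042 1.56
39.36 0.103 0.103 1.23
39.61 0.102 0.102 1.82
39.86 0.101 0.1019 7.36
41.1333 0.08775222902014915 [ 0.07725492  0.1377191  -0.27525314]
42.5583
```

View pics/m_s.png

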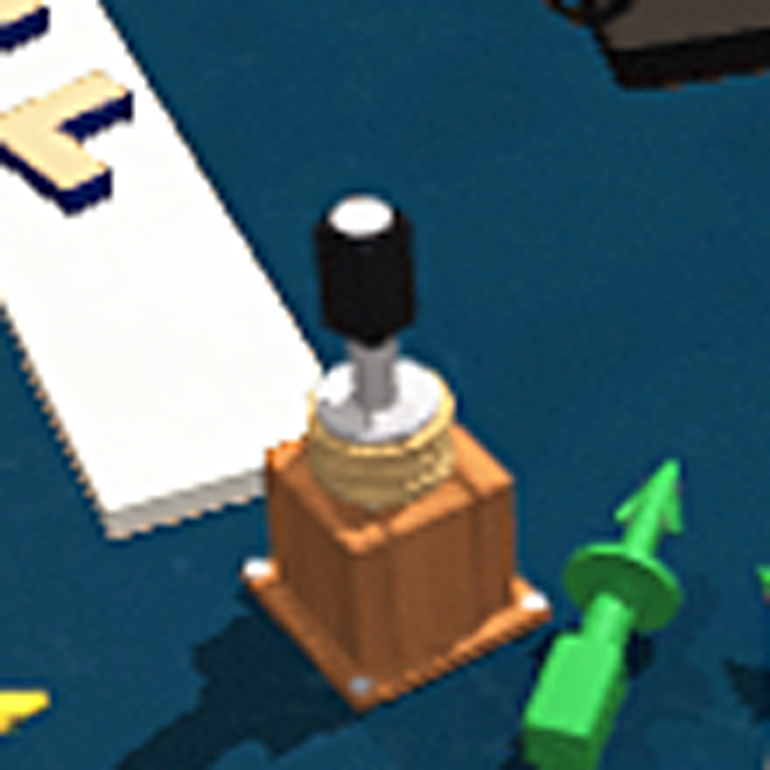

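View pics/m_wrist.png

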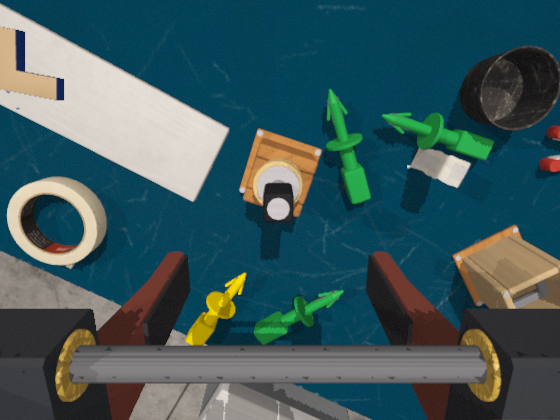

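The loaded pin stands upright in the stand with its collar seated, the fingers are open and clear, and the bystanders have not moved. Handing in.

```bash
python3 - <<'E'
from h import *
r=pickle.load(open("m_wrist.pkl","rb"))
print("cap",ray(r,278,209,.166),"foot",np.mean([ray(r,*q,.008) for q in[(260,133),(318,152),(243,190),(301,209)]],0))
from bench import *
job_done();print(state()["time"])
E
```

```text
cap [0.48045748 0.24717667 0.166     ] foot [0.48092014 0.24401138 0.008     ]
the job is handed in; nothing more can be done
the job is handed in; nothing more can be done
```

The job is handed in at about 42.6 s. The loaded pin stands upright in the middle of its stand with all three rings on it. No verdict is reported, so this rests on my own checks.

**What I did**
- **Picking up the pin:** I found the pin, stand and holder by casting rays from three cameras. The first grasp closed on air without touching the pin. The depth images showed the real fingertips about 38 mm higher along the tool than the stated TCP data. I corrected for that and the second grasp held, with a 24 mm gap.
- **Going through the rings:** I pushed down in small steps watching the wrist force. The loose floor sank about 15 mm to its stop. The collar then seated with 12 to 14 N at the wrist, well under 30 N.
- **Lifting off and putting back:** The picture after the lift shows all three rings on the pin and the holder empty, and the wrist read about 1.5 N more downward load. Back at the stand, contact came at the height expected for the lowest ring resting on its top (collar about 90 mm up).

**Last checks**
- **Position:** In the final pictures the pin is upright and the rings are under the collar. Its cap measures within about 3 mm of the stand's centre, a rough estimate.
- **Clearance:** The gripper was open and clear of everything. The block and pot look unmoved in the last pictures. The clamp is only partly in view in the last wrist picture, and I took no measurements of any of the three.

**What disagreed**
- The stated fingertip position was off, as described above.
- The green and yellow look-alikes fell over some time in the run. I put this down to them toppling by themselves, since I saw no contact, but I did not check.

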